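# Unlock the chassis and take out its module

### The arm

A 6-joint arm with a two-finger parallel gripper is mounted at the origin on the work surface. World frame = base frame: x ahead of the robot, y to its left, z up, the work surface at z = 0. Lengths are in m, angles in rad, forces in N, time in s.
With the tool pointing down it reaches from about 0.375 to 0.9 m from the base axis. Payload 3.1 kg.
Tool frame: the origin (TCP) lies at the very end of the fingers, on their centre line; the grasp point (between the pads) lies 19 mm behind it (r.hold_point_z is the distance from the TCP to the grasp point, in m); z points along the fingers, y is the line along which they close (so a half turn about z gives the same grasp; the last joint's range is limited). The gripper opens to 87 mm and grips with 3 to 60 N. Pads are 19 mm wide; open, the fingers measure 117 mm over their backs; the gripper's body (75 mm by 190 mm) begins 51 mm behind the grasp point.
Start: joints at [-1.472, 0.527, 1.433, -0, 1.181, -0.178], TCP at [0.171, -0.601, 0.223] pointing down, gripper open.
Joint ranges: [-3.08, 3.08], [-0.75, 2.2], [0.22, 2.44], [-1.43, 4.57], [0, 2.65], [-2.85, 2.85]. Speed limits (rad/s): [2.79, 2.79, 3.14, 3.14, 3.14, 3.14].

### API

Orientations are given as [roll, pitch, yaw] about the fixed x, y, z axes, in that order (R = Rz(yaw) Ry(pitch) Rx(roll)).
In Python, from plant import read_state, viewer, r gives the robot as it stands. The module is installed in compiled form; this text tells all that it offers.
- The arm moves only by the tool drive_tool, never from a script. Its argument "motion" is one flat list of numbers, 5 for each row, row after row: the opening, from 0 (shut) to 1 (fully open), then the shift along the tool's x, y, z in cm, then the turn about the tool's z in degrees. A call has exactly 5 rows; each row shifts and turns the commanded pose from where the row before left it, along the tool's axes as they then stand; what a row does not reach is not made up. A row lasts 1/8 s, in which the tool goes at most 62.5 mm and 10.7 degrees, less where a joint would pass 70% of its speed; a pose out of reach is approached as far as the arm can. A call with a gripper value outside its range is refused whole. The fingers move at their own pace and stop on an object; the grip force is fixed at half the most. Time passes only in rows, so rows that do not move let the fingers close, or fill a call up. It gives the time, the measured TCP pose, the force, the opening and the grip force at its end, in the units of the state.
- read_state(): the state, without advancing time (a new reading comes with each control period).
- viewer.capture(name): name is "side" or "top"; returns (picture, depth): 480x640x3 uint8, blue, green, red; 480x640 float32, m along the optical axis (not along the pixel's ray), 0 where there is no reading.
- viewer.camera_model(name): a dict with "K" (3x3 intrinsics, pixels), "T" (4x4, takes a point from camera to world coordinates). Camera axes: x right, y down, z forward; pixel columns grow to the right and rows downward; lengths in m; the calibration is good to about 2 mm. A picture is of the moment at which its call begins. camera_model takes no time and is no camera call.
- r.sign_off(): hands the job in; it is judged then, once.
The state is a dict: "t": time; "q": joint angles; "joint_velocities": joint speeds; "joint_efforts": joint torques, N m; "tool_pos": TCP position; "orientation": TCP orientation; "force": force on the tool from outside, world axes, zero at the start; "wrist_torque": the same for the moment, N m; "width": finger opening in m; "grasp_force": force on a finger pad.
Only numpy, scipy, OpenCV 4.12 (cv2) and the standard library are available. Lean on these libraries where they do the work, as an engineer would, in place of code of your own. Each camera call takes 0.05 s, during which the arm holds its last target. There are 200 camera calls.

### The job

Take the key with the flat paddle head from the key stand, push it fully home in the keyhole of the grey chassis and turn it clockwise to the stop, then leave it in the lock. Lift the unlocked module out by its handle and stand it upright on the floor of the empty cell of the black tray without dropping or throwing it. Leave the other keys and everything else on the bench where they are.

Things in the scene. Friction and masses are not known exactly. Their poses are not given: they have to be found in the camera images.
- key: Right key: plain steel, flat paddle head, 60 g, tip down in a hole of the stand. Origin at tip, z up the shank. Bit 20 (x) x 6 (y) mm, 12 high, its lowest 3 mm 16 x 4; shank 6 mm; collar 20 mm across, 22 to 26 mm above the tip, by which it hangs on the stand's top; head 34 (x) x 9 (y) mm, 29 to 65 mm above the tip. Same after half a turn about z. Lifts straight up.
- key_grip (a point): Middle of the key's paddle head, 49 mm above its tip; axes of the key. Grip it across its 9 mm thickness (y); the bit's width and the head's width are both along x.
- keyhole (a point): Centre of the keyhole slot, at the chassis' top face, 100 mm above the table; z up, axes of the chassis. Slot 22 mm (x) by 8 mm (y), its mouth flared 2.5 mm at 45 degrees, through a 6 mm plate; the plug below has the same slot. The key turns only when pushed in until its collar meets the top (tip 22 mm below this point) or at most 4 mm short of it; once turned it cannot be pulled out.
- lock (a joint): Turn of the lock's plug: 0 locked (slots in line) to 1.4 rad at its end stop; grows as the key turns clockwise seen from above. Stiff (0.05 Nm), no spring, stays where left. It draws the hidden bolt out of the module in proportion, 15 mm over the whole turn; the bolt reaches 9 to 12 mm into the module and is clear by 1.15 rad.
- chassis: Grey steel equipment chassis fixed to the bench, 160 (x) x 220 (y) x 100 mm, origin under its centre, z up. The keyhole is at x -15, y +62 mm of its top, the module's bay at x 0, y -55 mm: a shaft 75 (x) x 40 (y) mm, 94 mm deep. A carrying bar of 8 mm wire runs along y at x +72 mm, up to 34 mm above the top.
- module: Aluminium plug-in module standing in the bay: block 70 (x) x 34 (y) x 88 mm with a black bow handle on top; origin under its centre, z up; about 0.35 to 0.55 kg. In the bay its origin is 6 mm above the table. Until the lock is turned a hidden bolt holds it down; it then lifts straight up.
- module_grip (a point): The middle of the bar of the module's handle, 117 mm above the module's underside; axes of the module. The bar is 56 mm long (x), 12 mm wide (y), 16 mm high; there are 21 mm free beneath it. Grip it across y; the module can hang a little tilted from it.
- cell (a point): Centre of the floor of the empty cell of the black tray, 4 mm above the table; axes of the tray: x along the cell, y across it, towards the other cell. The cell is 92 mm (x) x 58 mm (y) inside, walls 4 mm thick and 32 mm high.
- tray: Black two-celled tray fixed to the bench, 100 (x) x 128 (y) x 32 mm, origin under its centre, z up; the empty cell is on its -y side, the other holds a small box.
- stand: Grey key stand fixed to the bench, 60 x 190 mm, top 40 mm above the table, three holes in a row along y, 60 mm apart, for the three keys; origin under its centre.
- spare: Bystander, to be left alone: the small cardboard box 70 x 40 x 45 mm in the other cell of the tray.
- tape: Bystander, to be left alone: roll of white tape, 84 mm across, 24 mm high.
- screwdriver: Bystander, to be left alone: red-handled screwdriver, 160 mm long, lying.
- cleaver: Bystander, to be left alone: black fibre cleaver 50 x 75 x 38 mm.
- cleaner: Bystander, to be left alone: bottle of cleaner, 48 mm across, 120 mm tall.
- meter: Bystander, to be left alone: handheld black meter 70 x 115 x 28 mm, lying.
- cap_pot: Bystander, to be left alone: small grey pot, 48 mm across, 35 mm high.
- knob_key: Bystander, to be left alone: another steel key in the stand, with a round knob head 24 mm across and 26 mm high (top 59 mm over its tip); its round shaft does not fit the keyhole.
- tee_key: Bystander, to be left alone: another steel key in the stand, with a T-bar head 44 mm long and 9 mm thick (top 63 mm over its tip); its round shaft does not fit the keyhole.
Not all that is in view belongs to the job. Leave any blue look-alike of the key alone.

How it is judged:
On the way, in this order (a step that is already met when the one before it is completed fails the run):
1. the key is fully home in the keyhole, not yet turned (horizontal distance between key and keyhole below 0.004 m and z of key in the frame of keyhole below -0.0185 m and angle between key's own z axis and vertical below 0.12 rad and value of joint lock below 0.3 rad), for 0.05 s.
2. the key, fully in, has turned the lock to its stop (horizontal distance between key and keyhole below 0.004 m and z of key in the frame of keyhole below -0.0185 m and angle between key's own z axis and vertical below 0.12 rad and value of joint lock above 1.2 rad), for 0.1 s.
3. the module has been lifted out of the chassis (z of module in the frame of chassis above 0.09 m), for 0.05 s.
At the end, for the whole second after the job is handed in: Key in the keyhole (tip 18.5 mm or more below the chassis top, within 4 mm of centre, tilt under 0.12 rad), lock past 1.2 rad; module at rest and upright within 0.1 rad on the floor of the empty cell (origin within 28 mm along x, 24 mm along y, 6 mm in height of its centre) (all of step 2 and z of module in the frame of cell between -0.006 and 0.006 m and x of module in the frame of cell between -0.028 and 0.028 m and y of module in the frame of cell between -0.024 and 0.024 m and angle between module's own z axis and vertical below 0.1 rad and linear speed of each of module, key below 0.02 m/s); the robot touches nothing.
It fails at once if a bystander was moved more than 25 mm (another key more than 12 mm) (distance of any of spare, tape, screwdriver, cleaver, cleaner, meter, cap_pot from where it was at the start of the episode above 0.025 m or distance of any of knob_key, tee_key from where it was at the start of the episode above 0.012 m).
It fails at once if a bystander was knocked over (angle between any of cleaner, cap_pot, spare's own z axis and vertical above 0.6 rad).
It fails at once if the module was dropped or thrown (faster than 0.5 m/s while not held) (linear speed of module above 0.5 m/s and contact force between the fingers and module below 0.3 N).
It also fails if it takes over 67 s, if anything falls off the work surface, if the arm or the gripper's body presses on something with over 40 N, if the wrist force passes 120 N, or if a joint passes its speed limit or range.

## Working session

There is one attempt and no reset: what is moved stays moved. The work goes in short steps, Python scripts to look and compute and a tool call to move; the robot and the scene stay as the last step left them, time stands still between calls to the robot, and variables do not carry over. Pictures are saved under pics/ and viewed, at most 10 in all, crops included, and the job is handed in when it is done.

Besides the shell and the picture viewer there is one more tool, called after "Request:" as a command line: name --argument value ..., lists and objects as JSON in quotes. drive_tool: Moves the arm, as the interface text tells. Its arguments: {"type":"object","properties":{"motion":{"type":"array","items":{"type":"number"}}},"required":["motion"]}

```bash
mkdir -p pics; python3 - <<'E'
from plant import read_state, viewer, r
import cv2,numpy as np
s=read_state();print(s['t'],s['tool_pos'],s['orientation'],s['width'])
for n in("side","top"):
    p,d=viewer.capture(n);cv2.imwrite(f"pics/{n}0.png",p);np.savez(f"{n}0.npz",p=p,d=d,**viewer.camera_model(n))
    m=viewer.camera_model(n);print(n,np.round(m['K'],1).tolist(),np.round(m['T'],3).tolist())
E
```

```text
0.0 [ 0.17075545 -0.6004434   0.22156482] [-3.13942890e+00 -3.51824953e-04  2.76842449e-01] 0.08691983473276926
side [[585.9, 0.0, 330.5], [0.0, 585.9, 233.3], [0.0, 0.0, 1.0]] [[0.999, -0.035, 0.04, 0.484], [-0.054, -0.63, 0.775, -0.993], [-0.002, -0.776, -0.631, 0.86], [0.0, 0.0, 0.0, 1.0]]
top [[601.1, 0.0, 322.2], [0.0, 601.1, 241.0], [0.0, 0.0, 1.0]] [[-0.029, -0.995, 0.093, 0.405], [-1.0, 0.029, 0.0, -0.054], [-0.003, -0.093, -0.996, 1.556], [0.0, 0.0, 0.0, 1.0]]
```

View pics/top0.png

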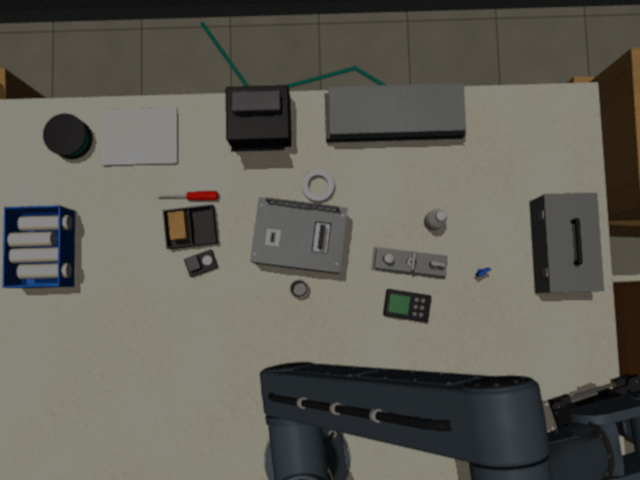

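View pics/side0.png

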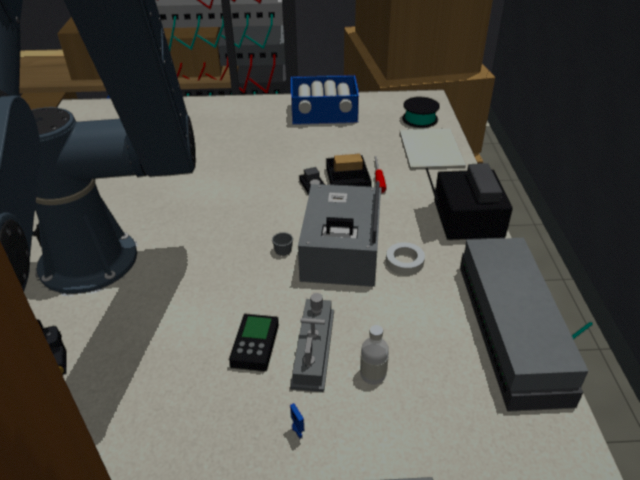

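The top view shows the chassis at about (300,237), the stand at (411,262) and the tray at (190,227). I'll enlarge the stand, chassis and tray next.

```bash
python3 - <<'E'
import cv2,numpy as np
t=cv2.imread("pics/top0.png");s=cv2.imread("pics/side0.png")
R=lambda im,x,y,w,h,f:cv2.resize(im[y:y+h,x:x+w],None,fx=f,fy=f,interpolation=cv2.INTER_CUBIC)
cv2.imwrite("pics/c1.png",np.vstack([R(t,240,190,115,90,6.9)[:300*2][:,:790][:598]]))
a=R(t,365,235,95,50,8)[:300,:760]; b=R(t,155,190,70,60,5)[:300]; c=R(s,280,285,65,110,5)
o=np.zeros((600,800,3),np.uint8);a=R(t,365,240,90,45,6);o[:270,:540]=a;o[280:580,:350]=b[:300];c=R(s,288,288,52,104,5);o[:520,540:800]=c
cv2.imwrite("pics/c2.png",o)
E
```

```text
(no output)
```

View pics/c1.png

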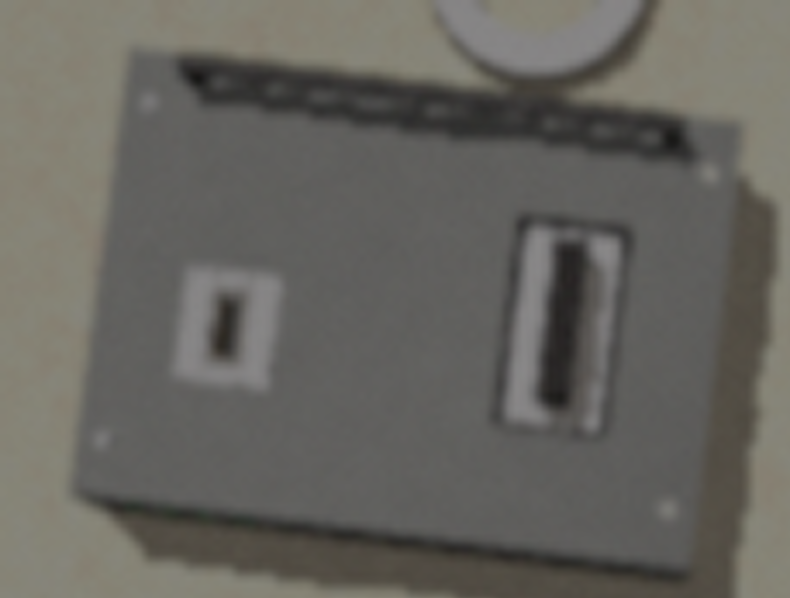

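View pics/c2.png

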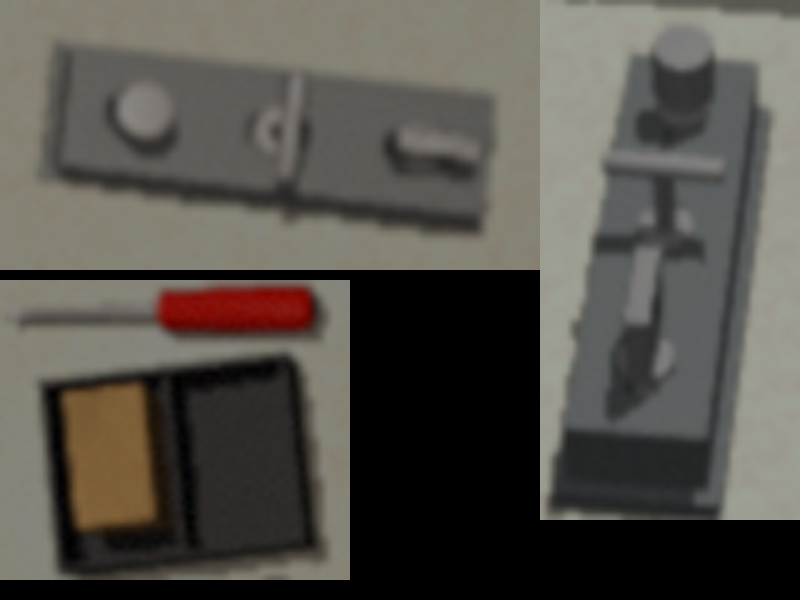

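```bash
cat > h.py <<'E'
import numpy as np
def proj(cam,u,v,z):
    d=np.load(f"{cam}0.npz") if isinstance(cam,str) else cam
    K,T=d['K'],d['T'];ray=T[:3,:3]@np.linalg.solve(K,[u,v,1]);o=T[:3,3]
    return o+ray*(z-o[2])/ray[2]
def crop(u,v,x0,y0,f): return x0+(u+.5)/f-.5,y0+(v+.5)/f-.5
E
python3 - <<'E'
from h import *
np.set_printoptions(precision=4,suppress=True)
def grp(name,pts,z,x0,y0,f,cam="top"):
    P=np.array([proj(cam,*crop(u,v,x0,y0,f),z)[:2] for u,v in pts]);print(name,P.mean(0),P.tolist().__repr__() if 0 else np.round(P,4).tolist());return P
C=grp("chassis",[(132,50),(740,122),(690,575),(75,495)],.1,240,190,6.9)
print("yaw",np.arctan2(*(C[0]-C[1])[::-1])-np.pi/2,np.arctan2(*(C[3]-C[2])[::-1])-np.pi/2, np.arctan2(*(C[0]-C[3])[::-1]),np.arctan2(*(C[1]-C[2])[::-1]))
a=np.mean([np.arctan2(*(C[0]-C[1])[::-1])-np.pi/2,np.arctan2(*(C[3]-C[2])[::-1])-np.pi/2])
R=np.array([[np.cos(a),-np.sin(a)],[np.sin(a),np.cos(a)]])
print("pred keyhole",C.mean(0)+R@[-.015,.062],"bay",C.mean(0)+R@[0,-.055])
grp("keyhole",[(227,327)],.1,240,190,6.9)
grp("slot ends",[(234,290),(219,360)],.1,240,190,6.9)
grp("bay",[(521,218),(632,230),(603,435),(495,422)],.1,240,190,6.9)
grp("bar",[(570,243),(550,402)],.131,240,190,6.9)
P=grp("paddle top",[(400,133),(478,150)],.083,365,240,6); 
grp("stand top",[(70,45),(492,95),(480,220),(62,170)],.04,365,240,6)
grp("collar tee",[(275,130)],.044,365,240,6);grp("knob",[(145,110)],.077,365,240,6)
grp("tee",[(295,75),(288,180)],.081,365,240,6)
grp("paddle side",[(645,247),(638,322)],.083,288-108,288,5,"side")
grp("collar side",[(660,355)],.044,288-108,288,5,"side")
T=grp("tray",[(40,382),(293,355),(316,545),(65,572)],.032,155,134,5)
grp("cell",[(185,377),(285,365),(308,540),(200,548)],.032,155,134,5)
d=np.load("top0.npz");D=d['d']
for nm,(x0,x1,y0,y1,zl,zh) in dict(paddle=(425,450,252,275,.065,.1),stand=(370,452,240,285,.034,.047),handle=(305,340,215,260,.115,.15),cassis=(245,355,195,280,.09,.11)).items():
    v,u=np.mgrid[y0:y1,x0:x1];z=D[y0:y1,x0:x1];c=np.stack([(u-d['K'][0,2])/d['K'][0,0]*z,(v-d['K'][1,2])/d['K'][1,1]*z,z],-1).reshape(-1,3)
    w=c@d['T'][:3,:3].T+d['T'][:3,3];w=w[(w[:,2]>zl)&(w[:,2]<zh)]
    print(nm,len(w),w.mean(0),w.min(0),w.max(0))
    if len(w)>3:
        e,V=np.linalg.eigh(np.cov(w[:,:2].T));print(np.sqrt(e*12),V[:,1])
    if nm=="paddle":print(w)
E
```

```text
chassis [0.5582 0.0021] [[0.6535, 0.0981], [0.6215, -0.1168], [0.4617, -0.0941], [0.496, 0.1211]]
yaw -0.1480978679093199 -0.1580720113579952 -0.1450300518517555 -0.1412640467650751
pred keyhole [0.5528 0.0656] bay [ 0.5498 -0.0523]
keyhole [0.5538 0.0664] [[0.5538, 0.0664]]
slot ends [0.5545 0.0666] [[0.5668, 0.0637], [0.5422, 0.0695]]
bay [ 0.5507 -0.052 ] [[0.5895, -0.0383], [0.5841, -0.0774], [0.5118, -0.065], [0.5174, -0.0272]]
bar [ 0.5489 -0.0511] [[0.5764, -0.0553], [0.5214, -0.0469]]
paddle top [ 0.4793 -0.3358] [[0.4832, -0.32], [0.4754, -0.3515]]
stand top [ 0.4873 -0.2756] [[0.5266, -0.1905], [0.5004, -0.3672], [0.448, -0.3596], [0.474, -0.1852]]
collar tee [ 0.488  -0.2747] [[0.488, -0.2747]]
knob [ 0.496  -0.2169] [[0.496, -0.2169]]
tee [ 0.4869 -0.2761] [[0.5083, -0.2785], [0.4654, -0.2738]]
paddle side [ 0.4794 -0.3366] [[0.481, -0.3202], [0.4778, -0.3529]]
collar side [ 0.4848 -0.3359] [[0.4848, -0.3359]]
tray [0.5943 0.2812] [[0.6382, 0.3518], [0.6484, 0.2221], [0.5503, 0.2115], [0.5402, 0.3395]]
cell [0.5964 0.2475] [[0.6386, 0.2775], [0.6433, 0.2263], [0.553, 0.21
[... 1423 characters left out ...]
0.3467  0.0796]
 [ 0.477  -0.3491  0.0801]
 [ 0.4765 -0.3496  0.0895]
 [ 0.4756 -0.3314  0.0693]
 [ 0.4752 -0.3323  0.0777]
 [ 0.4751 -0.3349  0.0765]
 [ 0.4745 -0.335   0.0891]
 [ 0.4744 -0.3375  0.0887]
 [ 0.4749 -0.342   0.078 ]
 [ 0.4747 -0.3442  0.0796]
 [ 0.4744 -0.3455  0.0852]
 [ 0.4741 -0.3472  0.0892]
 [ 0.4743 -0.3507  0.0836]]
stand 1140 [ 0.4879 -0.2769  0.0407] [ 0.4512 -0.3684  0.034 ] [ 0.5243 -0.1853  0.0469]
[0.0537 0.182 ] [0.1489 0.9889]
handle 122 [ 0.5506 -0.0522  0.1314] [ 0.5238 -0.0621  0.1195] [ 0.5785 -0.0438  0.1379]
[0.0121 0.0575] [-0.9884  0.152 ]
cassis 5407 [0.5566 0.0046 0.1003] [ 0.4664 -0.1173  0.09  ] [0.6558 0.1218 0.1099]
[0.1569 0.2223] [0.1517 0.9884]
```

```bash
cat > plan.py <<'E'
import sys,numpy as np
from plant import read_state
from scipy.spatial.transform import Rotation as Ro
def plan(x,y,z,deg,n,g,start=None):
    s=read_state();p=np.array(start[:3] if start else s['tool_pos']);a0=start[3] if start else np.degrees(s['orientation'][2])
    print("t",round(s['t'],2),"pos",np.round(s['tool_pos'],4),"rpy",np.round(np.degrees(s['orientation']),2),"w",s['width'],"q6",s['q'][5])
    d=(np.array([x,y,z])-p)/n;da=((deg-a0+180)%360-180)/n
    for i in range(n):
        R=Ro.from_euler('ZX',[a0+i*da,180],degrees=True).as_matrix();t=R.T@d*100
        print(g,*np.round(t,2),round(-da,2),sep=", ")
if __name__=="__main__":
    a=[float(v) for v in sys.argv[1:]];plan(a[0],a[1],a[2],a[3],int(a[4]),a[5],a[6:] or None)
E
python3 plan.py .4795 -.335 .15 83 10 0.6; python3 - <<'E'
from h import *
d=np.load("top0.npz");D=d['d'];v,u=np.mgrid[195:245,415:460];z=D[195:245,415:460]
c=np.stack([(u-d['K'][0,2])/d['K'][0,0]*z,(v-d['K'][1,2])/d['K'][1,1]*z,z],-1).reshape(-1,3);w=c@d['T'][:3,:3].T+d['T'][:3,3];w=w[w[:,2]>.07];print("cleaner",w.min(0),w.max(0),np.median(w,0))
E
```

```text
t 0.1 pos [ 0.1707 -0.6005  0.2217] rpy [-1.7989e+02 -2.0000e-02  1.5860e+01] w 0.0868313423605069 q6 -0.17850257386794224
0.6, 3.7, -1.71, 0.72, -6.71
0.6, 3.87, -1.27, 0.72, -6.71
0.6, 3.99, -0.81, 0.72, -6.71
0.6, 4.06, -0.33, 0.72, -6.71
0.6, 4.07, 0.14, 0.72, -6.71
0.6, 4.03, 0.62, 0.72, -6.71
0.6, 3.93, 1.08, 0.72, -6.71
0.6, 3.77, 1.54, 0.72, -6.71
0.6, 3.57, 1.97, 0.72, -6.71
0.6, 3.31, 2.37, 0.72, -6.71
cleaner [ 0.40506321 -0.36291077  0.07031081] [ 0.61470278 -0.0544864   1.55559956] [ 0.58972037 -0.33586837  0.08724519]
```

Request:
drive_tool --motion '[0.6,3.7,-1.7,0.7,-6.7,0.6,3.9,-1.3,0.7,-6.7,0.6,4.0,-0.8,0.7,-6.7,0.6,4.1,-0.3,0.7,-6.7,0.6,4.1,0.15,0.7,-6.7]'

```text
t: 0.72
tool_pos: [0.3272, -0.4668, 0.187]
orientation: [-3.141, -0.0, 0.865]
force: [0.5, 0.2, -0.2]
width: 0.0533
grasp_force: 0.0
```

Request:
drive_tool --motion '[0.6,4.0,0.6,0.7,-6.7,0.6,3.9,1.1,0.7,-6.7,0.6,3.8,1.5,0.7,-6.7,0.6,3.6,2.0,0.7,-6.7,0.6,3.3,2.4,0.7,-6.7]'

```text
t: 1.35
tool_pos: [0.4819, -0.3343, 0.1519]
orientation: [-3.141, -0.0, 1.45]
force: [-0.9, -0.2, -0.3]
width: 0.0523
grasp_force: 0.0
```

```bash
python3 plan.py .4795 -.3355 .060 83 5 0.6
```

```text
t 1.35 pos [ 0.4819 -0.3343  0.1519] rpy [-1.7996e+02 -3.0000e-02  8.3080e+01] w 0.052328962205163934 q6 -0.6760818142778133
0.6, -0.03, -0.04, 1.84, 0.02
0.6, -0.03, -0.04, 1.84, 0.02
0.6, -0.03, -0.04, 1.84, 0.02
0.6, -0.03, -0.04, 1.84, 0.02
0.6, -0.03, -0.04, 1.84, 0.02
```

Request:
drive_tool --motion '[0.6,-0.1,-0.2,1.8,0,0.6,0,0,1.8,0,0.6,0,0,1.8,0,0.6,0,0,1.8,0,0.6,0,0,1.8,0]'

```text
t: 1.98
tool_pos: [0.479, -0.3362, 0.0615]
orientation: [-3.141, -0.0, 1.446]
force: [-0.9, 0.5, -0.4]
width: 0.0521
grasp_force: 0.0
```

```bash
python3 plan.py .4795 -.3355 .058 83 1 0.6;python3 - <<'E'
from plant import viewer
import cv2,numpy as np
o=[]
p,d=viewer.capture("side");print(1)
cv2.imwrite("pics/s1.png",cv2.resize(p[230:400,260:400],None,fx=3.5,fy=3.5,interpolation=cv2.INTER_CUBIC))
E
```

```text
t 1.98 pos [ 0.479  -0.3362  0.0615] rpy [-1.7999e+02 -1.0000e-02  8.2850e+01] w 0.052142618137266665 q6 -0.6781300636963676
0.6, 0.08, 0.04, 0.35, -0.15
1
```

View pics/s1.png

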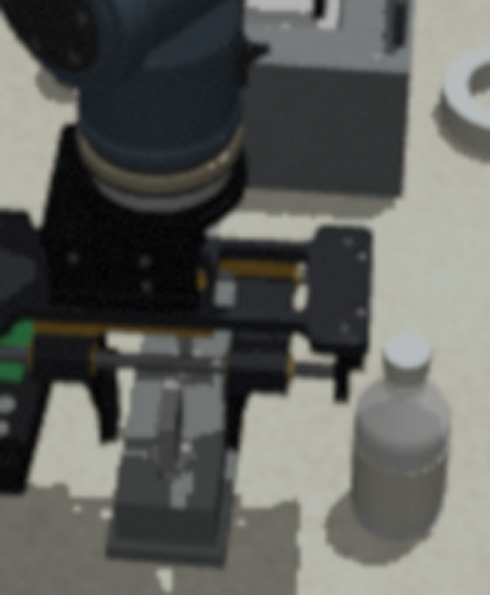

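The paddle head, at about crop (172,435), sits between the two open fingers, and the gripper body clears the cleaner bottle. I'll close now.

Request:
drive_tool --motion '[0.6,0.0,0.0,0.3,0,0,0,0,0,0,0,0,0,0,0,0,0,0,0,0,0,0,0,0,0]'

```text
t: 2.65
tool_pos: [0.4792, -0.3363, 0.0599]
orientation: [3.141, 0.0, 1.446]
force: [0.1, -0.5, 0.6]
width: 0.0203
grasp_force: 0.0
```

```bash
python3 plan.py .479 -.336 .145 83 2 0
```

```text
t 2.65 pos [ 0.4792 -0.3363  0.0599] rpy [1.7997e+02 2.0000e-02 8.2860e+01] w 0.02033465661498031 q6 -0.6781078054679412
0.0, 0.01, -0.01, -4.25, -0.07
0.0, 0.01, -0.01, -4.25, -0.07
```

Request:
drive_tool --motion '[0,0,0,0,0,0,0,0,0,0,0,0,0,0,0,0,0,0,0,0,0,0,0,0,0]'

```text
t: 3.28
tool_pos: [0.4791, -0.3362, 0.0596]
orientation: [3.142, 0.0, 1.446]
force: [0.6, 0.0, 1.0]
width: 0.0088
grasp_force: 30.0
```

Request:
drive_tool --motion '[0,0,0,-1.5,0,0,0,0,-2.5,0,0,0,0,-3,0,0,0,0,-3,0,0,0,0,-2,0]'

```text
t: 3.9
tool_pos: [0.4795, -0.3366, 0.182]
orientation: [3.139, 0.002, 1.446]
force: [0.6, 0.3, -1.6]
width: 0.0089
grasp_force: 30.0
```

```bash
python3 plan.py .5535 .0655 .18 171.4 15 0
```

```text
t 3.9 pos [ 0.4795 -0.3366  0.182 ] rpy [1.7987e+02 1.0000e-01 8.2860e+01] w 0.008920721567601092 q6 -0.6780990716440909
0.0, 2.72, 0.16, 0.01, -5.9
0.0, 2.69, 0.44, 0.01, -5.9
0.0, 2.63, 0.71, 0.01, -5.9
0.0, 2.54, 0.98, 0.01, -5.9
0.0, 2.43, 1.23, 0.01, -5.9
0.0, 2.29, 1.48, 0.01, -5.9
0.0, 2.13, 1.7, 0.01, -5.9
0.0, 1.94, 1.91, 0.01, -5.9
0.0, 1.73, 2.1, 0.01, -5.9
0.0, 1.51, 2.27, 0.01, -5.9
0.0, 1.27, 2.41, 0.01, -5.9
0.0, 1.01, 2.53, 0.01, -5.9
0.0, 0.75, 2.62, 0.01, -5.9
0.0, 0.47, 2.68, 0.01, -5.9
0.0, 0.19, 2.72, 0.01, -5.9
```

Request:
drive_tool --motion '[0,2.7,0.15,-0.5,-5.9,0,2.7,0.45,-0.5,-5.9,0,2.6,0.7,0,-5.9,0,2.5,1.0,0,-5.9,0,2.4,1.2,0,-5.9]'

```text
t: 4.53
tool_pos: [0.504, -0.2025, 0.1905]
orientation: [3.141, 0.001, 1.964]
force: [0.3, -0.9, 0.2]
width: 0.0087
grasp_force: 30.0
```

Request:
drive_tool --motion '[0,2.3,1.5,0,-5.9,0,2.1,1.7,0,-5.9,0,1.9,1.9,0,-5.9,0,1.7,2.1,0,-5.9,0,1.5,2.3,0,-5.9]'

```text
t: 5.15
tool_pos: [0.5295, -0.0691, 0.1904]
orientation: [3.141, 0.001, 2.479]
force: [-0.1, 0.1, -0.8]
width: 0.0092
grasp_force: 30.0
```

Request:
drive_tool --motion '[0,1.3,2.4,0,-5.9,0,1.0,2.5,0,-5.9,0,0.75,2.6,0,-5.9,0,0.45,2.7,0,-5.9,0,0.2,2.7,0,-5.9]'

```text
t: 5.78
tool_pos: [0.5539, 0.0645, 0.1904]
orientation: [3.141, 0.001, 2.994]
force: [-0.2, -0.2, -1.6]
width: 0.0089
grasp_force: 30.0
```

```bash
python3 plan.py .5535 .0655 .147 171.4 1 0;python3 - <<'E'
from plant import viewer
import cv2,numpy as np
p,d=viewer.capture("side");m=viewer.camera_model("side");np.savez("side1.npz",p=p,d=d,**m)
a=p[150:290,270:390]
cv2.imwrite("pics/s2.png",cv2.resize(a,None,fx=4.25,fy=4.25,interpolation=cv2.INTER_CUBIC))
E
```

```text
t 5.78 pos [0.5539 0.0645 0.1904] rpy [1.7999e+02 5.0000e-02 1.7156e+02] w 0.008882387538637501 q6 -1.50803998537583
0.0, 0.05, 0.1, 4.34, 0.16
```

View pics/s2.png

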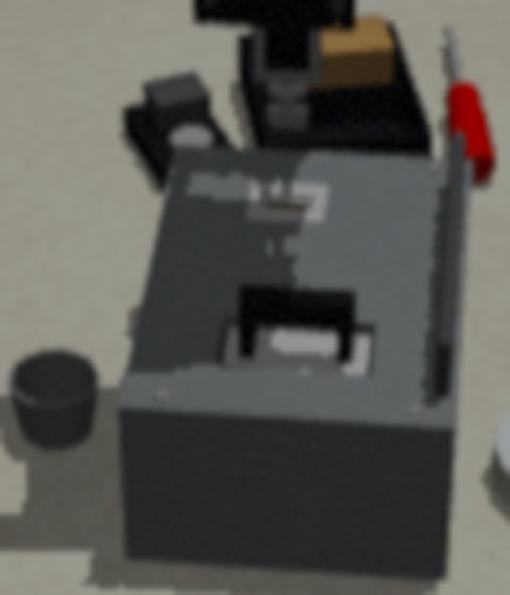

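The key hangs at about crop (288,80–128), above the keyhole at (288,207). I'll compare their positions in numbers.

```bash
python3 - <<'E'
from h import *
d=np.load("side1.npz")
def pix(P):
    c=np.linalg.inv(d['T'])@[*P,1];uv=(d['K']@(c[:3]/c[2]))[:2];return (uv-[270,150]+.5)*4.25-.5
print("tip pred",pix([.5539,.0645,.149]),"collar",pix([.5539,.0645,.173]))
print("keyhole (0.5535,.0658)",pix([.5535,.0658,.1]))
print(proj(d,*crop(288,207,270,150,4.25),.1))
E
```

```text
tip pred [286.68871125 125.66217175] collar [286.93987807  85.95237542]
keyhole (0.5535,.0658) [285.27587164 202.44067963]
[0.55466626 0.06165188 0.1       ]
```

Request:
drive_tool --motion '[0,0,0.1,1.5,0,0,0,0,1.5,0,0,0,0,1.5,0,0,0,0,0.5,0,0,0,0,0.5,0]'

```text
t: 6.45
tool_pos: [0.5544, 0.0647, 0.1353]
orientation: [3.14, 0.001, 2.989]
force: [3.5, 1.0, 2.0]
width: 0.0088
grasp_force: 30.0
```

Request:
drive_tool --motion '[0,-0.05,0,0.3,0,0,0,0,0.3,0,0,0,0,0.3,0,0,0,0,0.3,0,0,0,0,0,0]'

```text
t: 7.08
tool_pos: [0.5546, 0.065, 0.1222]
orientation: [3.141, 0.0, 2.99]
force: [2.3, 6.4, -0.7]
width: 0.0089
grasp_force: 30.0
```

Request:
drive_tool --motion '[0,-0.03,0.07,0.2,0,0,0,0,0.15,0,0,0,0,0.1,0,0,0,0,0,0,0,0,0,0,0]'

```text
t: 7.7
tool_pos: [0.5548, 0.0651, 0.1195]
orientation: [-3.142, 0.001, 2.991]
force: [-2.1, 3.6, 12.0]
width: 0.0086
grasp_force: 30.0
```

Request:
drive_tool --motion '[0,0,0,0,7,0,0,0,0,8,0,0,0,0,8,0,0,0,0,8,0,0,0,0,8]'

```text
t: 8.32
tool_pos: [0.5551, 0.065, 0.1195]
orientation: [3.141, 0.001, 2.306]
force: [-0.3, 3.1, 11.1]
width: 0.0088
grasp_force: 30.0
```

Request:
drive_tool --motion '[0,0,0,0,8,0,0,0,0,8,0,0,0,0,8,0,0,0,0,8,0,0,0,0,8]'

```text
t: 8.95
tool_pos: [0.5541, 0.0645, 0.1195]
orientation: [-3.141, 0.001, 1.609]
force: [-3.1, 2.1, 12.4]
width: 0.009
grasp_force: 30.0
```

Request:
drive_tool --motion '[0,0,0,0,2,0,0,0,0,2,0,0,0,0,0,0,0,0,0,0,0,0,0,0,0]'

```text
t: 9.57
tool_pos: [0.554, 0.0645, 0.1195]
orientation: [-3.14, 0.001, 1.543]
force: [-2.4, 2.1, 12.9]
width: 0.0089
grasp_force: 30.0
```

```bash
python3 - <<'E'
from plant import read_state
s=read_state();print(s['t'],s['orientation'],s['tool_pos'],s['force'],s['wrist_torque'],s['width'])
E
```

```text
9.575 [-3.14037947e+00  1.39917492e-03  1.54335142e+00] [0.55400648 0.06448631 0.11945981] [-2.38701067  2.14240518 12.90010021] [0.40176263 0.56537015 0.12768341] 0.008859228058152051
```

Request:
drive_tool --motion '[0,0,0,0,4,0,0,0,0,3,0,0,0,0,0,0,0,0,0,0,0,0,0,0,0]'

```text
t: 10.2
tool_pos: [0.5538, 0.0645, 0.1195]
orientation: [-3.14, 0.002, 1.422]
force: [-3.9, 1.3, 12.2]
width: 0.0091
grasp_force: 30.0
```

```bash
python3 - <<'E'
from plant import read_state
s=read_state();print(s['t'],s['orientation'],s['tool_pos'],s['force'],s['wrist_torque'],s['width'])
E
```

```text
10.2 [-3.14019144e+00  1.84467382e-03  1.42211707e+00] [0.55381218 0.0644691  0.1194519 ] [-3.89621439  1.33455387 12.18538625] [0.4375713  0.61572595 0.28300107] 0.009109126991446859
```

Request:
drive_tool --motion '[0,0,0,-0.2,-5,0.5,0,0,0,0,0.5,0,0,0,0,0.5,0,0,0,0,0.5,0,0,0,0]'

```text
t: 10.82
tool_pos: [0.5547, 0.0649, 0.1199]
orientation: [-3.141, 0.0, 1.507]
force: [0.1, -0.1, -0.3]
width: 0.0392
grasp_force: 0.0
```

Request:
drive_tool --motion '[0.5,0,0,-0.5,0,0.5,0,0,-2,0,0.5,0,0,-3,0,0.5,0,0,-3,0,0.5,0,0,-2,0]'

```text
t: 11.45
tool_pos: [0.5553, 0.0651, 0.227]
orientation: [3.139, 0.0, 1.507]
force: [0.1, -0.6, -0.5]
width: 0.0435
grasp_force: 0.0
```

```bash
python3 plan.py .5503 -.0517 .17 171.4 10 0.7; python3 - <<'E'
from h import *
R=np.array([[np.cos(-.15),-np.sin(-.15)],[np.sin(-.15),np.cos(-.15)]]);print("bay from key",np.array([.5543,.065])+R@[.015,-.117])
E
```

```text
t 11.45 pos [0.5553 0.0651 0.227 ] rpy [1.7986e+02 1.0000e-02 8.6360e+01] w 0.04350953428991863 q6 -0.019586068794036925
0.7, -1.17, 0.02, 0.57, -8.5
0.7, -1.16, -0.15, 0.57, -8.5
0.7, -1.12, -0.32, 0.57, -8.5
0.7, -1.06, -0.48, 0.57, -8.5
0.7, -0.98, -0.63, 0.57, -8.5
0.7, -0.88, -0.77, 0.57, -8.5
0.7, -0.75, -0.89, 0.57, -8.5
0.7, -0.61, -0.99, 0.57, -8.5
0.7, -0.46, -1.07, 0.57, -8.5
0.7, -0.3, -1.13, 0.57, -8.5
bay from key [ 0.5516473  -0.05292779]
```

Request:
drive_tool --motion '[0.7,-1.2,0,0.6,-8.5,0.7,-1.2,-0.15,0.6,-8.5,0.7,-1.1,-0.3,0.6,-8.5,0.7,-1.05,-0.5,0.6,-8.5,0.7,-1.0,-0.65,0.6,-8.5]'

```text
t: 12.08
tool_pos: [0.5518, 0.0058, 0.1952]
orientation: [3.141, 0.0, 2.254]
force: [-0.3, 0.0, 0.7]
width: 0.0607
grasp_force: 0.0
```

Request:
drive_tool --motion '[0.7,-0.9,-0.8,0.6,-8.5,0.7,-0.75,-0.9,0.6,-8.5,0.7,-0.6,-1.0,0.5,-8.5,0.7,-0.45,-1.1,0.5,-8.5,0.7,-0.3,-1.15,0.5,-8.5]'

```text
t: 12.7
tool_pos: [0.5489, -0.0534, 0.1683]
orientation: [-3.141, 0.0, 2.996]
force: [-0.1, -0.4, 0.3]
width: 0.061
grasp_force: 0.0
```

```bash
python3 plan.py .551 -.0523 .107 171.4 5 0.7; python3 - <<'E'
from plant import viewer
import cv2
p,d=viewer.capture("side")
cv2.imwrite("pics/s3.png",cv2.resize(p[150:290,270:390],None,fx=4.25,fy=4.25,interpolation=cv2.INTER_CUBIC))
E
```

```text
t 12.7 pos [ 0.5489 -0.0534  0.1683] rpy [-1.7999e+02  2.0000e-02  1.7164e+02] w 0.061008477409634165 q6 -1.7244133868703155
0.7, -0.04, 0.03, 1.23, 0.05
0.7, -0.04, 0.03, 1.23, 0.05
0.7, -0.04, 0.03, 1.23, 0.05
0.7, -0.04, 0.03, 1.23, 0.05
0.7, -0.04, 0.03, 1.23, 0.05
```

View pics/s3.png

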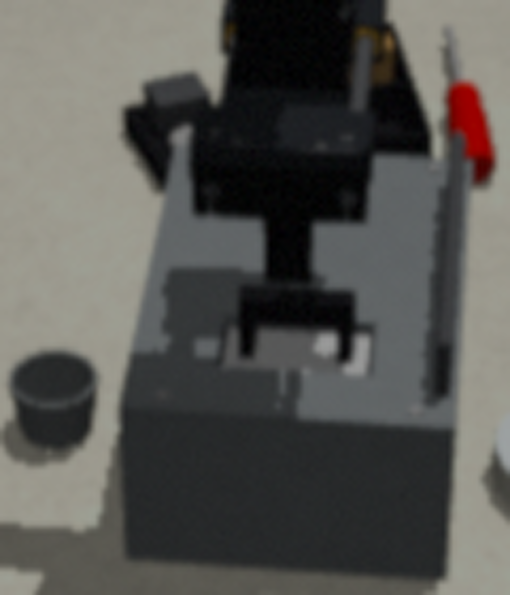

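The near finger, at about crop (290,240), is over the middle of the handle, which spans x 240–355 at row 310. The bar's ends and the chassis show nothing out of place, so I'll descend and grip.

Request:
drive_tool --motion '[0.7,-0.2,0.1,1.2,0,0.7,0,0,1.2,0,0.7,0,0,1.2,0,0.7,0,0,1.2,0,0.7,0,0,1.2,0]'

```text
t: 13.38
tool_pos: [0.5508, -0.0521, 0.107]
orientation: [3.142, -0.0, 2.991]
force: [-0.5, -0.2, -0.1]
width: 0.0605
grasp_force: 0.0
```

Request:
drive_tool --motion '[0,0,0,0,0,0,0,0,0,0,0,0,0,0,0,0,0,0,0,0,0,0,0,0,0]'

```text
t: 14.0
tool_pos: [0.5511, -0.0524, 0.1084]
orientation: [-3.142, 0.001, 2.991]
force: [1.1, 0.2, -0.1]
width: 0.019
grasp_force: 0.0
```

Request:
drive_tool --motion '[0,0,0,0,0,0,0,0,0,0,0,0,0,0,0,0,0,0,0,0,0,0,0,0,0]'

```text
t: 14.62
tool_pos: [0.5511, -0.0522, 0.1082]
orientation: [3.141, 0.0, 2.991]
force: [-0.7, 1.2, 1.9]
width: 0.0117
grasp_force: 30.0
```

Gripped. I'll lift slowly and watch the force.

Request:
drive_tool --motion '[0,0,0,-0.3,0,0,0,0,-0.3,0,0,0,0,-0.5,0,0,0,0,-0.5,0,0,0,0,-0.5,0]'

```text
t: 15.25
tool_pos: [0.5509, -0.0523, 0.1294]
orientation: [-3.142, 0.0, 2.991]
force: [-0.3, 0.4, -3.7]
width: 0.0118
grasp_force: 30.0
```

Request:
drive_tool --motion '[0,0,0,-1,0,0,0,0,-2,0,0,0,0,-2,0,0,0,0,-2.5,0,0,0,0,-2.5,0]'

```text
t: 15.88
tool_pos: [0.5506, -0.0522, 0.2303]
orientation: [3.142, 0.0, 2.991]
force: [-0.8, 0.3, -4.1]
width: 0.012
grasp_force: 30.0
```

Request:
drive_tool --motion '[0,0,0,-2,0,0,0,0,-2,0,0,0,0,-1,0,0,0,0,-0.5,0,0,0,0,0,0]'

```text
t: 16.5
tool_pos: [0.5507, -0.0522, 0.2839]
orientation: [3.142, -0.0, 2.991]
force: [-0.9, -0.3, -3.6]
width: 0.0115
grasp_force: 30.0
```

```bash
python3 plan.py .597 .249 .285 186.5 15 0
```

```text
t 16.5 pos [ 0.5507 -0.0522  0.2839] rpy [ 1.8000e+02 -2.0000e-02  1.7136e+02] w 0.011459879516509248 q6 -1.7166186784420219
0.0, -0.0, 2.03, -0.01, -1.01
0.0, -0.04, 2.03, -0.01, -1.01
0.0, -0.07, 2.03, -0.01, -1.01
0.0, -0.11, 2.03, -0.01, -1.01
0.0, -0.15, 2.03, -0.01, -1.01
0.0, -0.18, 2.02, -0.01, -1.01
0.0, -0.22, 2.02, -0.01, -1.01
0.0, -0.25, 2.02, -0.01, -1.01
0.0, -0.29, 2.01, -0.01, -1.01
0.0, -0.32, 2.01, -0.01, -1.01
0.0, -0.36, 2.0, -0.01, -1.01
0.0, -0.39, 1.99, -0.01, -1.01
0.0, -0.43, 1.99, -0.01, -1.01
0.0, -0.46, 1.98, -0.01, -1.01
0.0, -0.5, 1.97, -0.01, -1.01
```

Request:
drive_tool --motion '[0,0,0.7,0,-1,0,0,1.4,0,-1,0,-0.1,2,0,-1,0,-0.1,2.3,0,-1,0,-0.15,2.3,0,-1]'

```text
t: 17.12
tool_pos: [0.5638, 0.0361, 0.2839]
orientation: [3.141, -0.0, 3.08]
force: [-0.3, -0.5, -5.0]
width: 0.0117
grasp_force: 30.0
```

Request:
drive_tool --motion '[0,-0.2,2.3,0,-1,0,-0.2,2.3,0,-1,0,-0.25,2.3,0,-1,0,-0.3,2.3,0,-1,0,-0.3,2.3,0,-1]'

```text
t: 17.75
tool_pos: [0.5792, 0.1509, 0.2838]
orientation: [3.141, -0.0, -3.115]
force: [0.3, -0.5, -4.0]
width: 0.0111
grasp_force: 30.0
```

Request:
drive_tool --motion '[0,-0.4,2.3,0,-1,0,-0.4,2.2,0,-1,0,-0.5,1.8,0,-1,0,-0.5,1.0,0,-1,0,-0.5,0.5,0,-1]'

```text
t: 18.38
tool_pos: [0.599, 0.2283, 0.2839]
orientation: [-3.141, -0.0, -3.029]
force: [0.2, -0.5, -3.8]
width: 0.0117
grasp_force: 30.0
```

```bash
python3 plan.py .597 .249 .15 186.5 5 0; python3 - <<'E'
from plant import viewer
import cv2,numpy as np
f=lambda p:cv2.resize(p,(400,400),interpolation=cv2.INTER_CUBIC)
p,d=viewer.capture("side");q,e=viewer.capture("top")
for n,a,b in(("side",p,d),("top",q,e)):np.savez(n+"2.npz",p=a,d=b,**viewer.camera_model(n))
cv2.imwrite("pics/s4.png",np.hstack([f(p[70:210,290:430]),f(q[170:270,150:250])]))
E
```

```text
t 18.38 pos [0.599  0.2283 0.2839] rpy [-1.7998e+02 -1.0000e-02 -1.7355e+02] w 0.011713533631176871 q6 -1.4931190424911316
0.0, -0.01, 0.42, 2.68, -0.01
0.0, -0.01, 0.42, 2.68, -0.01
0.0, -0.01, 0.42, 2.68, -0.01
0.0, -0.01, 0.42, 2.68, -0.01
0.0, -0.01, 0.42, 2.68, -0.01
```

View pics/s4.png

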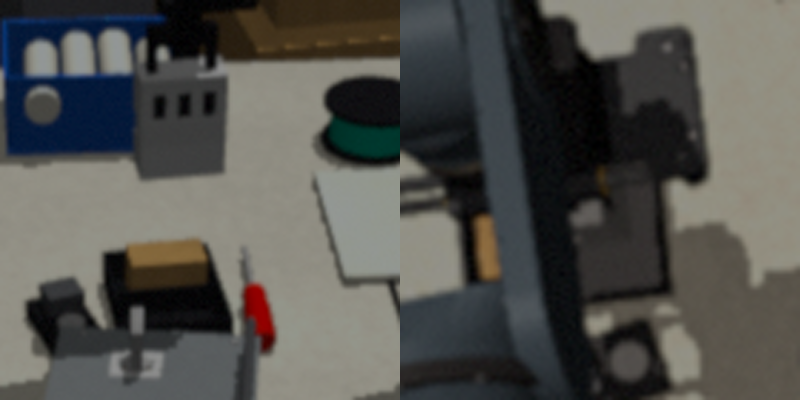

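The module hangs upright in the gripper (side part, about 135–228 × 60–180), and the key stands in the lock at (137,340). I'll shift over the cell and descend.

Request:
drive_tool --motion '[0,0,0.7,1,0,0,0,0.7,2.3,0,0,0,0.7,2.8,0,0,0,0,2.8,0,0,0,0,2.3,0]'

```text
t: 19.1
tool_pos: [0.5955, 0.2483, 0.1702]
orientation: [-3.141, -0.002, -3.031]
force: [-0.9, 1.1, -3.8]
width: 0.0117
grasp_force: 30.0
```

Request:
drive_tool --motion '[0,0,0,1.3,0,0,0,0,0.8,0,0,0,0,0,0,0,0,0,0,0,0,0,0,0,0]'

```text
t: 19.73
tool_pos: [0.597, 0.2488, 0.152]
orientation: [3.141, 0.002, -3.031]
force: [0.4, 0.4, -3.7]
width: 0.0116
grasp_force: 30.0
```

```bash
python3 plan.py .597 .249 .1075 186.5 5 0; python3 - <<'E'
from plant import viewer
import cv2,numpy as np
f=lambda p:cv2.resize(p,(400,400),interpolation=cv2.INTER_CUBIC)
p,d=viewer.capture("side");q,e=viewer.capture("top")
for n,a,b in(("side",p,d),("top",q,e)):np.savez(n+"3.npz",p=a,d=b,**viewer.camera_model(n))
cv2.imwrite("pics/s5.png",np.hstack([f(p[105:205,300:400]),f(q[180:260,155:235])]))
E
```

```text
t 19.73 pos [0.597  0.2488 0.152 ] rpy [ 1.7999e+02  1.1000e-01 -1.7364e+02] w 0.011562812774474745 q6 -1.4594832367685022
0.0, 0.0, 0.0, 0.89, -0.03
0.0, 0.0, 0.0, 0.89, -0.03
0.0, 0.0, 0.0, 0.89, -0.03
0.0, 0.0, 0.0, 0.89, -0.03
0.0, 0.0, 0.0, 0.89, -0.03
```

View pics/s5.png

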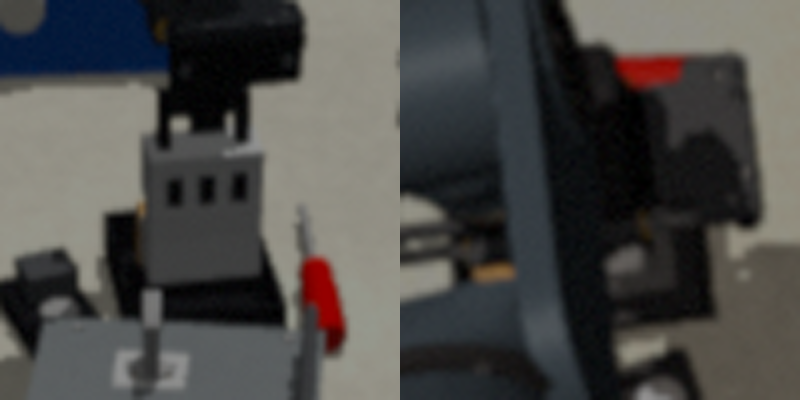

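The module is upright above the empty cell (bottom edge at side crop 148–263, row 280) and centred within the tray outline. I'll lower it.

Request:
drive_tool --motion '[0,0,0,0.9,0,0,0,0,1.0,0,0,0,0,1.0,0,0,0,0,0.8,0,0,0,0,0.4,0]'

```text
t: 20.45
tool_pos: [0.5961, 0.2485, 0.109]
orientation: [-3.141, -0.001, -3.031]
force: [0.0, 0.4, -4.3]
width: 0.0119
grasp_force: 30.0
```

Request:
drive_tool --motion '[0,0,0,0.2,0,0,0,0,0.2,0,0,0,0,0,0,0,0,0,0,0,0,0,0,0,0]'

```text
t: 21.08
tool_pos: [0.5965, 0.2486, 0.1062]
orientation: [3.142, 0.0, -3.031]
force: [0.1, 0.6, -3.6]
width: 0.0116
grasp_force: 30.0
```

Request:
drive_tool --motion '[0,0,0,0.1,0,0,0,0,0.1,0,0,0,0,0,0,0,0,0,0,0,0,0,0,0,0]'

```text
t: 21.7
tool_pos: [0.5966, 0.2489, 0.1062]
orientation: [3.141, 0.001, -3.03]
force: [-2.5, 0.3, 7.6]
width: 0.0114
grasp_force: 30.0
```

Request:
drive_tool --motion '[0,0,0,-0.08,0,0.4,0,0,0,0,0.4,0,0,0,0,0.4,0,0,0,0,0.4,0,0,0,0]'

```text
t: 22.32
tool_pos: [0.5965, 0.2485, 0.1046]
orientation: [-3.142, -0.0, -3.031]
force: [0.5, -0.1, -0.7]
width: 0.0337
grasp_force: 0.0
```

Request:
drive_tool --motion '[0.4,0,0,-0.5,0,0.4,0,0,-2,0,0.4,0,0,-4,0,0.4,0,0,-5,0,0.4,0,0,-5,0]'

```text
t: 22.95
tool_pos: [0.5963, 0.2486, 0.2716]
orientation: [3.142, 0.0, -3.031]
force: [1.1, -0.5, 0.0]
width: 0.0347
grasp_force: 0.0
```

```bash
python3 - <<'E'
from plant import viewer,read_state
import cv2,numpy as np
s=read_state();print(s['t'],s['tool_pos'],s['force'],s['width'])
f=lambda p:cv2.resize(p,(400,400),interpolation=cv2.INTER_CUBIC)
p,d=viewer.capture("side");q,e=viewer.capture("top")
cv2.imwrite("pics/s6.png",np.hstack([f(p[105:205,300:400]),f(p[230:400,260:430])]))
E
```

```text
22.95 [0.59627876 0.24855127 0.2715786 ] [ 1.14401368 -0.4690665   0.00554158] 0.03465303445150559
```

View pics/s6.png

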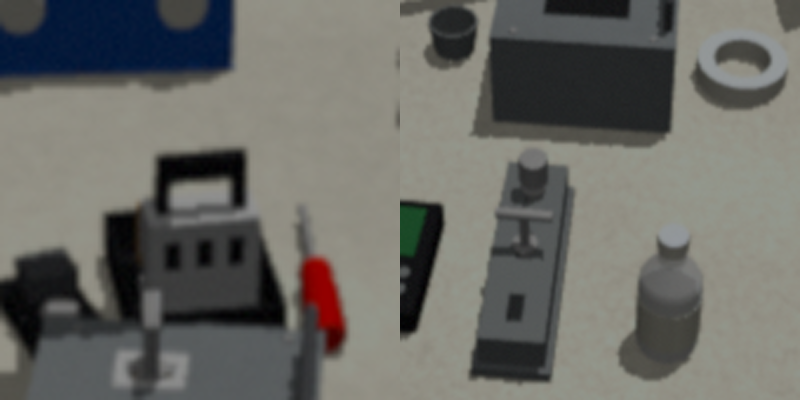

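The module stands upright in the cell (about 140–262 × 200–310). The key is upright in the lock (150,335), and the other keys and the bottle are where they were.

```bash
python3 -c "
from plant import r
print(r.sign_off())"
```

```text
the job is handed in; nothing more can be done
None
```

I handed the job in at about 23 s: the paddle key is home in the lock and turned to its stop, and the module stands upright in the empty tray cell. The other keys and bystanders showed no movement in the last pictures, and the judge's verdict was not shown.

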